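# Clamp the pritchel in the dressing cradle

## Task

Set the pritchel that lies left of the dressing cradle up in the cradle so that its point can be filed: lift the sprung clamp bar by its knob, turn it aside and leave it resting up on its housing. Lay the pritchel in the two V rests with its point out of the open end, and gently slide it along until you feel its blunt end bear on the end stop. Then turn the bar back over it and let it down under control, never letting it snap, so that the spring alone holds the pritchel home against the stop; do not force anything and leave the other things where they lie.

Things in the scene. Friction and masses are not known exactly. Their poses are not given: they have to be found in the camera images.
- cradle: Dark steel cradle fixed on the worktop: plate 150 x 196 x 10 mm with two V rests in line, a square clamp post and an end stop. Origin: underside of the plate, below the line of the V rests; z up, y along the V rests towards the end stop, x across them towards the clamp post. The open end, where the tool's point comes out, is at -y.
- rest_stop_end (a point): Middle of the V rest next to the end stop (cradle y = 40 mm), on the centre line of a pritchel lying in it, 47 mm above the worktop. The V: 90 degrees, 5 mm plate, 22 mm long, 35 mm wide, inner bottom 13 mm below this point, rims 5 mm above it.
- rest_open_end (a point): The same for the V rest near the open end (cradle y = -57 mm). The 75 mm between the two rests is clear down to the plate (10 mm above the worktop), so fingers can straddle the tool there. A tool that is held and pressed down drags in the rests with a few newtons.
- post_axis (a point): Axis of the clamp post at the top face of its square spring housing (29 x 29 mm, top 56 mm above the worktop), at cradle x = 50, y = 40 mm. A 9 mm slot, open at the top, runs down the face that looks to the V rests; a 6 mm cross pin under the bar sits in it and locks the bar against turning until lifted 20 mm.
- clamp_lift (a joint): Lift of the clamp bar in m (0 lowest, stop at 0.030); spring and weight pull it down with 8 N at 0, 13.5 N at 0.030. Above 0.020 the pin is clear of the slot and the bar can turn; let down when turned by more than about 0.4 rad, the pin rests on the housing's top and the bar stays up at 0.020. Down on a pritchel in the V rests it reads about 0.004.
- clamp_bar (a joint): Turn of the clamp bar in rad: 0 = square across the V rests, pointing to cradle -x; grows clockwise seen from above, pi/2 = pointing to cradle +y, clear of the rests; stops at -0.05 and 1.8. In the slot it has about 0.1 rad of play. It stays where it is left.
- bar_knob (a point): Middle of the grip of the round upright steel knob (20 mm diameter, grip 26 mm tall) on the free end of the clamp bar, 95 mm from the post axis, 24 mm above the top of the flat bar (15 mm wide, 8 mm thick); 90 mm above the worktop when the bar is at 0. A pressure pad under the bar, 50 mm from the post axis, has its underside 38 mm below this point.
- end_stop: Steel end stop bolted on the cradle plate, an upright block 34 mm wide, 12 mm thick, top 60 mm above the worktop, y along the cradle's y. It is set anew for each job, its face 66 to 78 mm from the cradle's origin along y. Origin: 10 mm above the worktop, below the face that the tool bears on (which looks to -y).
- stop_face (a point): Point on the bearing face of the end stop, at the height of the centre line of a tool in the V rests.
- pritchel: Dark steel pritchel (round punch), 213 mm long, 0.22 to 0.35 kg: shank 19 mm thick at the blunt end, 17 mm at y = -34 mm, then tapering to the point (y = -106 mm). Lies at the front, left of the cradle (not the punch at the back wall). Origin: on its underside at mid length, 9.4 mm below its centre line; y towards the blunt end, z up as it lies. Centre of mass near y = +20 mm.
- pritchel_butt (a point): Centre of the blunt (struck) end face of the pritchel.
- horseshoe: Steel horseshoe, 126 x 145 x 16 mm, lying to the right of the cradle; a bystander. Origin: centre of its underside.
- angle_iron: Piece of galvanised angle, 30 x 210 x 32 mm, lying behind the cradle; a bystander. Origin: centre of its underside.
- bar_rusty: Rusty flat bar, 19 x 200 x 8 mm, lying behind the cradle towards the forge; a bystander. Origin: centre of its underside.

How it is judged (in metres and radians):
On the way, in this order (a step that is already met when the one before it is completed fails the run):
1. the clamp bar has been lifted and turned aside, clear of the V rests, and stays up on its housing (value of joint clamp_bar above 1 rad and value of joint clamp_lift above 0.016 m), for 0.2 s.
2. the pritchel lies in both V rests, blunt end to the stop, and bears on the end stop with at least 2 N (angle between the y axis of pritchel and the y axis of cradle, either way round below 0.06 rad and z of pritchel_butt in the frame of cradle between 0.042 and 0.052 m and distance between pritchel_butt and stop_face below 0.006 m and contact force between pritchel and end_stop above 2 N), for 0.1 s.
At the end, for the whole second after the job is handed in: The pritchel lies at rest in both V rests (within 0.04 rad of their line), its blunt end within 2 mm of the end stop's face, and the clamp bar is square across it (within 0.15 rad), down on it: clamp_lift between 2 and 6.5 mm, held by the spring alone (angle between the y axis of pritchel and the y axis of cradle, either way round below 0.04 rad and distance between pritchel_butt and stop_face below 0.0045 m and y of pritchel_butt in the frame of stop_face above -0.002 m and value of joint clamp_bar below 0.15 rad and value of joint clamp_lift between 0.002 and 0.0065 m and linear speed of pritchel below 0.01 m/s); the robot touches nothing.
It fails at once if the clamp bar snaps down (faster than 0.6 m/s) (velocity of joint clamp_lift below -0.6 m/s).
It fails at once if the pritchel is driven against the end stop with more than 20 N (contact force between pritchel and end_stop above 20 N).
It fails at once if the pritchel is dropped on, or pressed into, the cradle with more than 60 N (contact force between pritchel and cradle above 60 N).
It fails at once if a bystander is pushed more than 20 mm (distance of any of angle_iron, horseshoe, bar_rusty from where it was at the start of the episode above 0.02 m).
It also fails if it takes over 69 s, if anything falls off the work surface, if the arm or the gripper's body presses on something with over 40 N, if the wrist force passes 120 N, or if a joint passes its speed limit or range.

## Robot

A 6-joint arm with a two-finger parallel gripper is mounted at the origin on a cart in front of the work surface, level with it; the furniture and walls round the work are solid. World frame = base frame: x ahead of the robot, y to its left, z up, the work surface at z = 0. Lengths are in mm, angles in rad, forces in N, time in s.
With the tool pointing down it reaches from about 275 to 750 mm from the base axis. Payload 10.2 kg.
Tool frame: the origin (TCP) lies where the fingers leave the gripper's body, on its centre line; the fingertips stand 73 mm ahead of it and the grasp point (between the pads) lies 54 mm ahead of it; z points along the fingers, y is the line along which they close (so a half turn about z gives the same grasp; the last joint's range is limited). The gripper opens to 85 mm and grips with 20 to 120 N. Pads are 22 mm wide; open, the fingers measure 114 mm over their backs; the gripper's body (76 mm by 85 mm) begins 54 mm behind the grasp point. The pads swing forward as they close: fully open they stand 13 mm farther back than shut.
Start: joints at [-1.386, 0.313, 1.498, -0, 1.331, -0.223], TCP at [208.198, -481.96, 303.894] pointing down, gripper open.
Joint ranges: [-2.94, 2.94], [-0.97, 2.17], [0.19, 2.56], [-1.23, 4.37], [0.02, 3.11], [-2.88, 2.88]. Speed limits (rad/s): [2.39, 2.39, 3.01, 3.14, 3.14, 3.14].

## Interface

Orientations are given as a unit quaternion [w, x, y, z].
In Python, from rig import ctrl gives the robot as it stands.
- The arm moves only by the shell command python3 -m creep 'ROWS' [OPENING] [FORCE]. ROWS is JSON, a list that holds one entry, the list of rows, each a list of 6 numbers: the shift along the world's x, y, z in units of 25 mm (1.0 is 25 mm), then the turn, a rotation vector about the world's x, y, z in units of 5 degrees (1.0 is 5 degrees). In form: [[[x, y, z, ax, ay, az], ...]]. A call has 1 to 20 rows; each row is the pose to reach, as a shift and turn from the pose commanded when the call began; what a row does not reach only later rows make up. A row lasts 1/12 s, in which the tool goes at most 41.7 mm and 7.16 degrees, less where a joint would pass 70% of its speed; a pose out of reach is approached as far as the arm can. A call with a gripper value outside its range is refused whole. OPENING is the finger opening in mm, from 0 to 85.4, set as the call begins (- or left out, the last holds). The fingers move at their own pace and stop on an object; FORCE is the grip in N (left out, the last holds). Time passes only in rows, so rows that repeat a pose let the fingers close. It gives the time, the measured TCP pose, the force, the opening and the grip force at its end, in the units of the state.
- ctrl.sense(): the state, without advancing time (a new reading comes with each control period).
- ctrl.capture(name): name is "scene" or "top" or "wrist"; returns a dict with "image" (400x640x3 uint8, red, green, blue), "fx", "fy", "cx", "cy" (pixels), "R" (3x3) and "t" (3): a world point X has camera coordinates R X + t. Camera axes: x right, y down, z forward; pixel columns grow to the right and rows downward; lengths in mm; the calibration is good to about 2 mm. A picture is of the moment at which its call begins. There is no depth.
- ctrl.finish_job(): hands the job in; it is judged then, once.
The state is a dict: "time_s": time; "joints": joint angles; "dq": joint speeds; "tau": joint torques, N m; "eef_pos": TCP position; "ee_rot": TCP orientation; "force": force on the tool from outside, world axes, zero at the start; "wrist_torque": the same for the moment, N m; "grip_width": opening from 0.0 (shut) to 1.0 (fully open); "grip_force": force on a finger pad.
Only numpy, scipy, OpenCV 4.12 (cv2) and the standard library are available. Lean on these libraries where they do the work, as an engineer would, in place of code of your own. Each camera call takes 0.05 s, during which the arm holds its last target. There are 200 camera calls.

## Working session

There is one attempt and no reset: what is moved stays moved. The work goes in short steps, Python scripts to look and compute and a shell command to move; the robot and the scene stay as the last step left them, time stands still between calls to the robot, and variables do not carry over. Pictures are saved under pics/ and viewed, at most 10 in all, crops included, and the job is handed in when it is done.

```bash
ls; mkdir -p pics
python3 - <<'E'
from rig import ctrl
import cv2,pickle
d={}
for n in("scene","top"):
    c=ctrl.capture(n);d[n]=c
    cv2.imwrite(f"pics/{n}0.png",c["image"][:,:,::-1])
    print(n,c["fx"],c["fy"],c["cx"],c["cy"],c["R"],c["t"])
pickle.dump(d,open("cap.pkl","wb"))
print(ctrl.sense())
E
```

```text
pics
scene 422.6765999892171 422.6765999892171 317.01712187244965 202.507290045494 [[-0.66795808  0.74414862 -0.00865081]
 [ 0.64274551  0.57100005 -0.51072218]
 [-0.37511359 -0.34670128 -0.85970228]] [ 324.76159332 -382.72681956 1611.87875112]
top 443.6463796446136 443.6463796446136 323.04593389686545 202.46139733991834 [[-0.02964666 -0.99955445  0.00346029]
 [-0.97811166  0.02829702 -0.20614764]
 [ 0.20595788 -0.00949614 -0.97851478]] [  98.1088695   567.90999328 1171.05002207]
{'time_s': 0.1, 'joints': array([-1.38636714e+00,  3.13412834e-01,  1.49835122e+00,  3.23248915e-06,
        1.33097973e+00, -2.23387510e-01]), 'dq': array([ 0.00026626, -0.00217295, -0.00377727,  0.00053309,  0.00012951,
        0.00103552]), 'tau': array([ 2.49661338e-03, -4.12897038e+01, -2.60143769e+01, -1.95938678e-04,
        3.00984626e-03, -7.05621002e-07]), 'eef_pos': array([ 208.18743862, -481.80617034,  303.38635961]), 'ee_rot': array([-5.75422051e-04,  9.79282541e-01,  2.02497836e-01,  1.27802233e-05]), 'force': array([-0.50589918, -0.18054514, -0.78524188]), 'wrist_torque': array([ 0.03139446, -0.01868384, -0.02707811]), 'grip_force': 0.0, 'grip_width': 1.0010168894987403}
```

View pics/top0.png

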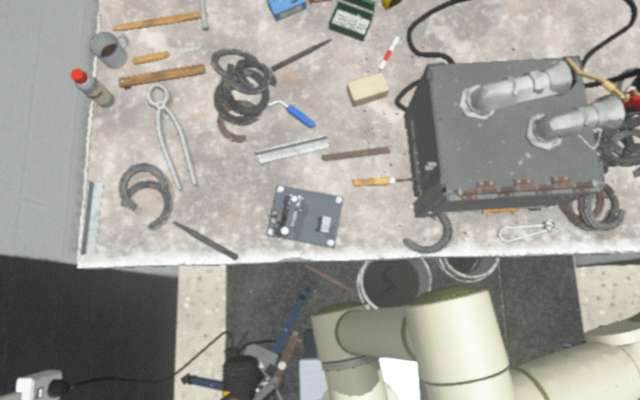

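View pics/scene0.png

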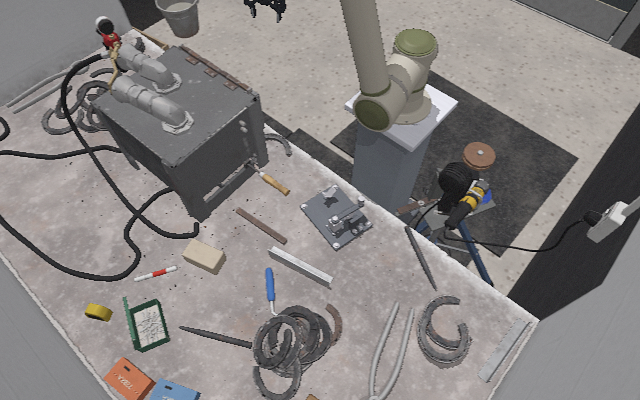

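The top view shows the cradle at about (305,215) and the pritchel from (176,223) to (237,258). In the scene view the cradle is at (335,215) and the pritchel runs from (407,228) to (435,289). I'll enlarge both.

Run:
```python
import pickle,cv2
d=pickle.load(open("cap.pkl","rb"))
def crop(n,x,y,w,h,s,o):
    im=d[n]["image"][y:y+h,x:x+w,::-1]
    im=cv2.resize(im,None,fx=s,fy=s,interpolation=cv2.INTER_CUBIC)
    im=cv2.convertScaleAbs(im,alpha=1.5,beta=10)
    for k in range(0,w,10): cv2.putText(im,str(x+k),(k*s,8),0,.3,(0,255,255)); cv2.line(im,(k*s,10),(k*s,14),(0,255,255))
    for k in range(0,h,10): cv2.putText(im,str(y+k),(0,k*s+4),0,.3,(0,255,255)); cv2.line(im,(20,k*s),(25,k*s),(0,255,255))
    cv2.imwrite(o,im)
crop("top",258,178,92,74,8,"pics/ct.png")
crop("scene",295,175,148,120,5,"pics/cs.png")
crop("top",168,212,80,52,8,"pics/cp.png")
```

```text
(no output)
```

View pics/ct.png

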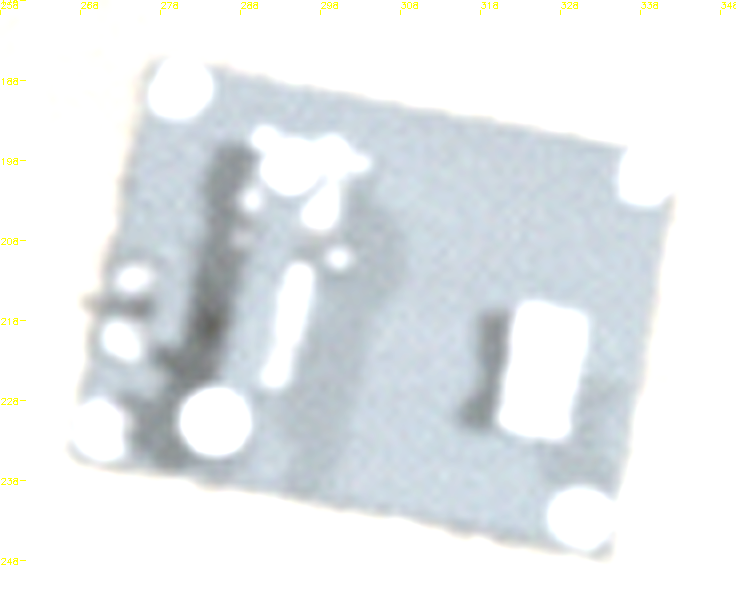

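View pics/cs.png

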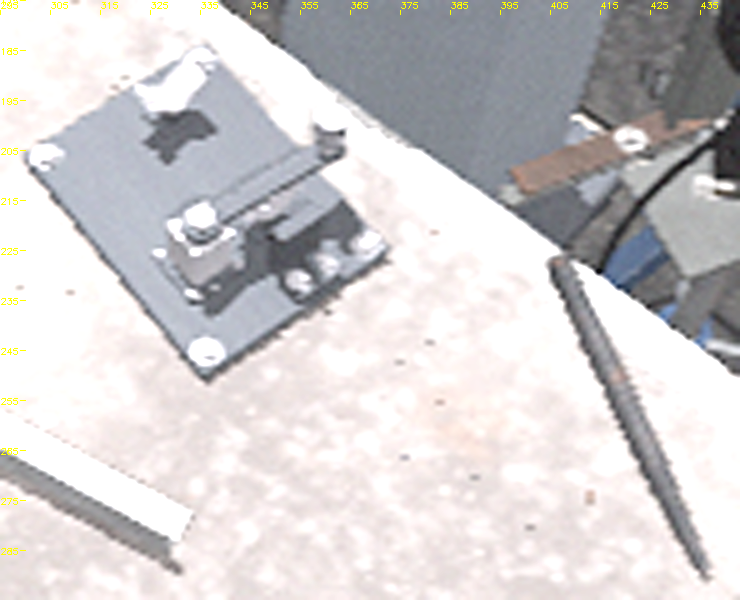

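View pics/cp.png

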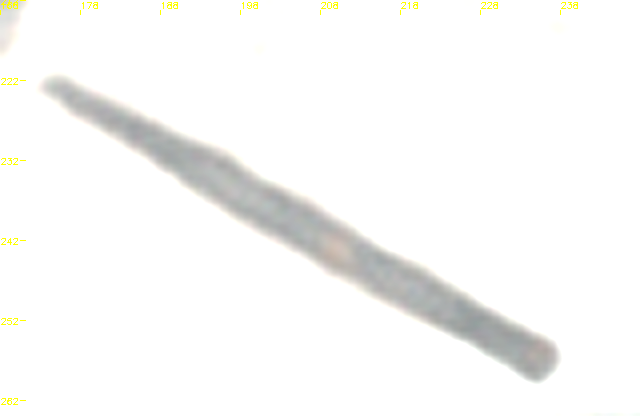

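The crops show these features:
- **Plate corners in top:** about (276.5,185.5), (342.5,197.5), (334,248), (266.5,235).
- **Knob top:** (285,230.8) in top and (360.8,198) in scene.
- **Pritchel in top:** point (173.6,222.6), butt (236.4,257.3), so the butt faces right, away from the stop side.

Now I'll compute positions and draw an overlay to check them.

```bash
cat > h.py <<'E'
import numpy as np,cv2
def proj(c,X):
    X=np.atleast_2d(np.asarray(X,float)); p=X@np.array(c["R"]).T+np.array(c["t"])
    return np.c_[c["fx"]*p[:,0]/p[:,2]+c["cx"],c["fy"]*p[:,1]/p[:,2]+c["cy"]]
def ray(c,uv,z):
    R=np.array(c["R"]);o=-R.T@np.array(c["t"])
    d=R.T@np.array([(uv[0]-c["cx"])/c["fx"],(uv[1]-c["cy"])/c["fy"],1])
    return o+d*(z-o[2])/d[2]
E
python3 - <<'E'
import pickle,numpy as np,cv2
from h import *
from scipy.optimize import least_squares
d=pickle.load(open("cap.pkl","rb"));T=d["top"];S=d["scene"]
P=[ray(T,u,10) for u in[(276.5,185.5),(342.5,197.3),(334,248),(266.5,235)]]
for p in P:print(p.round())
print([np.linalg.norm(P[i]-P[(i+1)%4]).round() for i in range(4)])
print("scene corners",[ray(S,u,10).round() for u in[(300,207),(336.5,251),(372.5,225)]])
print("knob",ray(T,(285,230.75),103),ray(S,(360.8,198),103))
print("post",ray(S,(335,218),70))
for c,a,b in((T,(236.4,257.3),(173.6,222.6)),(S,(405.6,227.4),(436.4,290.4))):
    A=ray(c,a,9.4);B=ray(c,b,9.4);print("butt",A,"tip",B,np.linalg.norm(A-B),np.arctan2(*(A-B)[[1,0]]))
# fit cradle: yaw, x,y, plate offset ox,oy
w=np.array([[75,98],[75,-98],[-75,-98],[-75,98]])
def cr(q,x,y,z):
    c,s=np.cos(q[2]),np.sin(q[2]);return [q[0]+c*x-s*y,q[1]+s*x+c*y,z]
def res(q):
    a=[cr(q,q[3]+i,q[4]+j,10) for i,j in w]; k=cr(q,-45,40,103)
    return np.r_[(proj(T,a)-[(276.5,185.5),(342.5,197.3),(334,248),(266.5,235)]).ravel(),
     (proj(S,[a[1-1+0],a[1],a[3]])-[(336.5,251),(300,207),(372.5,225)]).ravel(),
     (proj(T,k)-(285,230.75)).ravel(),(proj(S,k)-(360.8,198)).ravel()]
r=least_squares(res,[430,50,0.1,20,2]);print(r.x,r.fun.round(1));q=r.x
np.save("q.npy",q)
ims=[]
for c,(x,y,W,H) in((T,(258,178,92,74)),(S,(295,175,85,80))):
    s=8;im=cv2.resize(c["image"][y:y+H,x:x+W,::-1],None,fx=s,fy=s,interpolation=cv2.INTER_CUBIC)
    def pl(pts,col):
        p=((proj(c,[cr(q,*a) for a in pts])-[x,y]+.5)*s).astype(int);cv2.polylines(im,[p],True,col,1)
    for yy in(40,-57):pl([(-17.5,yy-11,52),(17.5,yy-11,52),(17.5,yy+11,52),(-17.5,yy+11,52)],(0,255,0))
    pl([(35.5,25.5,56),(64.5,25.5,56),(64.5,54.5,56),(35.5,54.5,56)],(0,255,255))
    pl([(50,32.5,66),(-45,32.5,66),(-45,47.5,66),(50,47.5,66)],(255,0,255))
    pl([(-17,72,60),(17,72,60),(17,84,60),(-17,84,60)],(0,0,255))
    pl([(q[3]+i,q[4]+j,10) for i,j in w],(255,255,0))
    ims.append(im)
h=min(i.shape[0] for i in ims)
o=np.hstack([i[:h] for i in ims]);o=cv2.resize(o,(800,int(h*800/o.shape[1])))
cv2.imwrite("pics/ov.png",o)
E
```

```text
[635. 215.  10.]
[594.  24.  10.]
[449.  54.  10.]
[491. 244.  10.]
[np.float64(195.0), np.float64(149.0), np.float64(195.0), np.float64(147.0)]
scene corners [array([601.,  29.,  10.]), array([640., 218.,  10.]), array([497., 244.,  10.])]
knob [488.03339775 184.33148565 103.        ] [492.46138587 184.25683682 103.        ]
post [581.96206781 159.83673555  70.        ]
butt [430.52035978 329.14593303   9.4       ] tip [534.56776504 509.35779936   9.4       ] 208.09175693750316 -2.0944035745320377
butt [433.96633665 327.11735495   9.4       ] tip [541.79433244 513.96709287   9.4       ] 215.730621927794 -2.094195384015329
[ 5.25474196e+02  1.35713169e+02 -2.08450427e-01  1.84409615e+01
  3.19700986e+00] [-0.2 -0.9  0.2 -0.9 -0.3 -0.7 -0.7  0.  -0.2 -0.9 -0.5 -1.5  1.6 -0.8
  0.1 -0.6  0.5 -0.6]
```

View pics/ov.png

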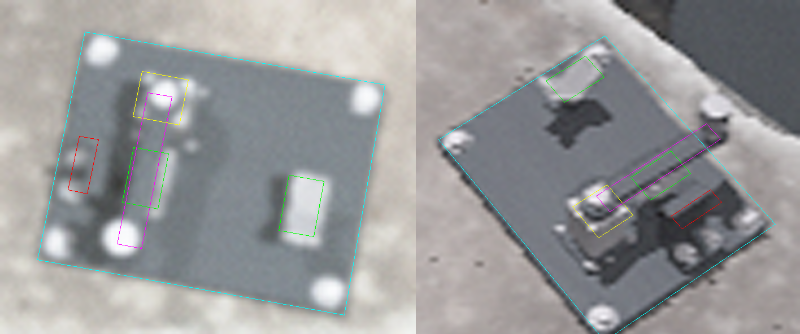

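The overlay fits in both views (yellow on the housing, green on the V rests, magenta on the bar):
- **Cradle:** origin about (525.5, 135.7), yaw -0.208.
- **Knob:** about (490, 184).
- **Post:** about (582.7, 164.5).
- **Pritchel:** length reads 208 to 216 mm (213 given), axis at -2.094 rad.

Next I'll move above the knob with the fingers closing tangentially.

```bash
python3 -m creep '[[[11.26,26.64,-2.5,0,0,28.94],[11.26,26.64,-2.5,0,0,28.94],[11.26,26.64,-2.5,0,0,28.94],[11.26,26.64,-2.5,0,0,28.94],[11.26,26.64,-2.5,0,0,28.94],[11.26,26.64,-2.5,0,0,28.94],[11.26,26.64,-2.5,0,0,28.94],[11.26,26.64,-2.5,0,0,28.94],[11.26,26.64,-2.5,0,0,28.94],[11.26,26.64,-2.5,0,0,28.94],[11.26,26.64,-2.5,0,0,28.94],[11.26,26.64,-2.5,0,0,28.94],[11.26,26.64,-2.5,0,0,28.94],[11.26,26.64,-2.5,0,0,28.94],[11.26,26.64,-2.5,0,0,28.94],[11.26,26.64,-2.5,0,0,28.94],[11.26,26.64,-2.5,0,0,28.94],[11.26,26.64,-2.5,0,0,28.94],[11.26,26.64,-2.5,0,0,28.94],[11.26,26.64,-2.5,0,0,28.94]]]' 60 80
```

```text
time_s: 1.77
eef_pos: [489.6, 185.2, 240.6]
ee_rot: [-0.001, 0.112, 0.994, -0.0]
force: [0.6, -0.0, 0.3]
grip_width: 0.702
grip_force: 0.0
```

Run:
```python
from rig import ctrl
import cv2,pickle,numpy as np
from h import *
q=np.load("q.npy");d=pickle.load(open("cap.pkl","rb"))
w=ctrl.capture("wrist");d["wrist"]=w;pickle.dump(d,open("cap.pkl","wb"))
print(ctrl.sense()["joints"],w["R"],w["t"])
def cr(x,y,z):
    c,s=np.cos(q[2]),np.sin(q[2]);return [q[0]+c*x-s*y,q[1]+s*x+c*y,z]
im=w["image"][:,:,::-1].copy()
print(proj(w,[cr(-45,40,103),cr(50,40,56)]))
def pl(p,col): cv2.polylines(im,[proj(w,[cr(*a) for a in p]).astype(int)],True,col,1)
pl([(-45+10*np.cos(t),40+10*np.sin(t),103) for t in np.linspace(0,6.28,24)],(0,0,255))
pl([(35.5,25.5,56),(64.5,25.5,56),(64.5,54.5,56),(35.5,54.5,56)],(0,255,255))
pl([(-17,72,60),(17,72,60),(17,84,60),(-17,84,60)],(0,0,255))
for yy in(40,-57):pl([(-17.5,yy-11,52),(17.5,yy-11,52),(17.5,yy+11,52),(-17.5,yy+11,52)],(0,255,0))
cv2.imwrite("pics/w1.png",im)
```

```text
[ 1.36614485e-01  3.67449129e-01  1.59409076e+00 -6.15700006e-05
  1.18133024e+00 -1.21536638e+00] [[ 0.22252755  0.97492403 -0.00215303]
 [ 0.92900004 -0.21137448  0.30377582]
 [ 0.29570325 -0.06959865 -0.95274111]] [-289.25561875 -436.44888533  187.3997258 ]
[[321.63787578 218.50852238]
 [323.74687019 297.61042992]]
```

View pics/w1.png

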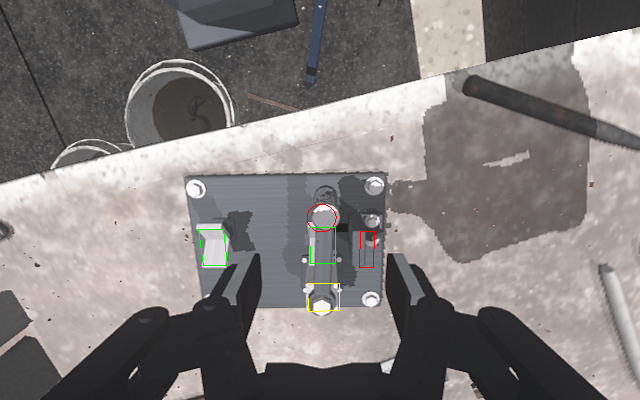

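The wrist picture agrees with the model: the knob is at (322,218) and the post at (322,300). Now I'll descend to the knob.

```bash
python3 -m creep '[[[0,-0.03,-1,0,0,0],[0,-0.03,-2,0,0,0],[0,-0.03,-2.8,0,0,0],[0,-0.03,-3.4,0,0,0],[0,-0.03,-3.75,0,0,0],[0,-0.03,-3.75,0,0,0],[0,-0.03,-3.75,0,0,0]]]' && python3 -m creep '[[[0,0,0,0,0,0],[0,0,0,0,0,0],[0,0,0,0,0,0],[0,0,0,0,0,0],[0,0,0,0,0,0],[0,0,0,0,0,0],[0,0,0,0,0,0]]]' 0 80
```

```text
time_s: 2.4
eef_pos: [489.9, 183.2, 148.0]
ee_rot: [0.0, 0.117, 0.993, 0.0]
force: [0.8, 0.8, 0.3]
grip_width: 0.699
grip_force: 0.0
time_s: 2.98
eef_pos: [489.8, 183.4, 148.4]
ee_rot: [0.0, 0.117, 0.993, 0.0]
force: [-2.6, 0.2, 6.9]
grip_width: 0.208
grip_force: 77.9
```

```bash
python3 -m creep '[[[0,0,0.15,0,0,0],[0,0,0.3,0,0,0],[0,0,0.45,0,0,0],[0,0,0.6,0,0,0],[0,0,0.75,0,0,0],[0,0,0.9,0,0,0],[0,0,1.0,0,0,0],[0,0,1.05,0,0,0],[0,0,1.05,0,0,0],[0,0,1.05,0,0,0]]]'
python3 - <<'E'
import numpy as np
q=np.load("q.npy");c,s=np.cos(q[2]),np.sin(q[2])
P=lambda t:np.array([q[0]+c*(50-95*np.cos(t))-s*(40+95*np.sin(t)),q[1]+s*(50-95*np.cos(t))+c*(40+95*np.sin(t))])
for k in range(1,17): 
    t=np.radians(5*k);print(k,((P(t)-P(0))/25).round(2).tolist())
E
```

```text
time_s: 3.82
eef_pos: [490.1, 183.1, 173.3]
ee_rot: [0.0, 0.117, 0.993, -0.0]
force: [7.2, 0.2, -12.7]
grip_width: 0.203
grip_force: 78.4
1 [0.08, 0.32]
2 [0.19, 0.63]
3 [0.33, 0.94]
4 [0.49, 1.22]
5 [0.68, 1.5]
6 [0.89, 1.75]
7 [1.12, 1.99]
8 [1.38, 2.21]
9 [1.64, 2.4]
10 [1.93, 2.57]
11 [2.23, 2.71]
12 [2.54, 2.83]
13 [2.86, 2.92]
14 [3.19, 2.98]
15 [3.52, 3.01]
16 [3.85, 3.01]
```

Measured -12.7 N, which matches a lift of about 25 mm. Turning the bar aside now.

```bash
python3 -m creep '[[[0.08,0.32,0,0,0,-1],[0.19,0.63,0,0,0,-2],[0.33,0.94,0,0,0,-3],[0.49,1.22,0,0,0,-4],[0.68,1.5,0,0,0,-5],[0.89,1.75,0,0,0,-6],[1.12,1.99,0,0,0,-7],[1.38,2.21,0,0,0,-8],[1.64,2.4,0,0,0,-9],[1.93,2.57,0,0,0,-10],[2.23,2.71,0,0,0,-11],[2.54,2.83,0,0,0,-12],[2.86,2.92,0,0,0,-13],[3.19,2.98,0,0,0,-14],[3.52,3.01,0,0,0,-15],[3.85,3.01,0,0,0,-16],[3.85,3.01,0,0,0,-16],[3.85,3.01,0,0,0,-16]]]'
```

```text
time_s: 5.32
eef_pos: [585.7, 255.9, 171.4]
ee_rot: [0.0, 0.728, 0.685, -0.004]
force: [0.3, -13.4, -14.0]
grip_width: 0.204
grip_force: 78.5
```

```bash
python3 -m creep '[[[0,0,-0.08,0,0,0],[0,0,-0.16,0,0,0],[0,0,-0.24,0,0,0],[0,0,-0.24,0,0,0]]]'
```

```text
time_s: 5.65
eef_pos: [586.1, 256.3, 167.8]
ee_rot: [0.001, 0.728, 0.686, -0.002]
force: [-1.7, -13.1, 1.5]
grip_width: 0.204
grip_force: 79.9
```

The pin is resting on the housing: the z force dropped to about 0 and the lift reads about 19.5 mm. Release and rise.

```bash
python3 -m creep '[[[0,0,0,0,0,0],[0,0,0,0,0,0],[0,0,0,0,0,0],[0,0,0,0,0,0],[0,0,0.3,0,0,0],[0,0,1,0,0,0],[0,0,2,0,0,0],[0,0,3,0,0,0],[0,0,3.2,0,0,0]]]' 60
python3 - <<'E'
from rig import ctrl
import pickle,numpy as np
print(ctrl.sense()["joints"])
w=ctrl.capture("wrist");pickle.dump(w,open("w2.pkl","wb"))
import cv2;cv2.imwrite("pics/w2.png",w["image"][:,:,::-1])
E
```

```text
time_s: 6.4
eef_pos: [586.8, 259.0, 253.2]
ee_rot: [0.002, 0.728, 0.686, 0.003]
force: [0.1, -0.2, 0.5]
grip_width: 0.703
grip_force: 0.0
[2.33328660e-01 6.07072259e-01 1.18659528e+00 1.35178405e-04
 1.34048123e+00 2.92222056e-01]
```

```bash
python3 -m creep '[[[-4.51,5.68,0,0,0,30.66],[-4.51,5.68,0,0,0,30.66],[-4.51,5.68,0,0,0,30.66],[-4.51,5.68,0,0,0,30.66],[-4.51,5.68,0,0,0,30.66],[-4.51,5.68,0,0,0,30.66],[-4.51,5.68,0,0,0,30.66],[-4.51,5.68,0,0,0,30.66],[-4.51,5.68,0,0,0,30.66],[-4.51,5.68,0,0,0,30.66],[-4.51,5.68,0,0,0,30.66],[-4.51,5.68,0,0,0,30.66],[-4.51,5.68,0,0,0,30.66],[-4.51,5.68,0,0,0,30.66],[-4.51,5.68,0,0,0,30.66],[-4.51,5.68,0,0,0,30.66],[-4.51,5.68,0,0,0,30.66],[-4.51,5.68,0,0,0,30.66],[-4.51,5.68,0,0,0,30.66],[-4.51,5.68,0,0,0,30.66]]]' && python3 -m creep '[[[0,0,-1,0,0,2],[0,0,-2,0,0,2],[0,0,-2,0,0,2],[0,0,-2,0,0,2],[0,0,-2,0,0,2]]]'
python3 - <<'E'
from rig import ctrl
import pickle,numpy as np
s=ctrl.sense();print(s["joints"],2*np.arctan2(s["ee_rot"][2],s["ee_rot"][1]))
w=ctrl.capture("wrist");pickle.dump(w,open("w3.pkl","wb"))
import cv2;cv2.imwrite("pics/w3.png",w["image"][:,:,::-1])
E
```

```text
time_s: 8.12
eef_pos: [472.9, 400.5, 247.0]
ee_rot: [-0.001, -0.424, 0.906, -0.0]
force: [0.4, 0.2, 0.7]
grip_width: 0.702
grip_force: 0.0
time_s: 8.53
eef_pos: [473.5, 400.8, 199.0]
ee_rot: [0.001, -0.498, 0.867, 0.0]
force: [-0.7, 1.2, 0.2]
grip_width: 0.702
grip_force: 0.0
[ 5.13852957e-01  6.11604926e-01  1.32588683e+00  2.18558387e-05
  1.20281702e+00 -2.09975377e+00] 4.184395200084121
```

View pics/w3.png

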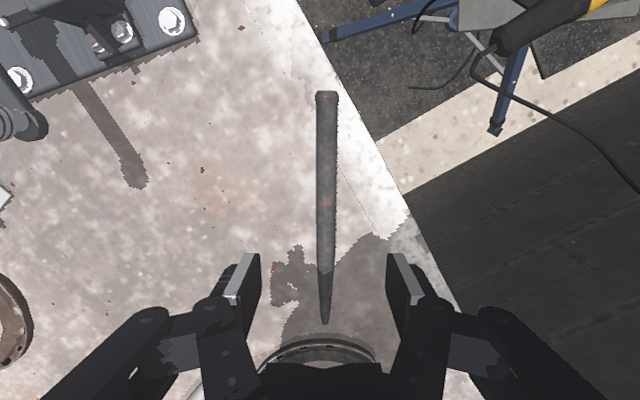

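Butt top edge is at (326,92) and the point at (325,322). The pritchel is lined up between the fingers, and the knob is turned aside at the left edge.

Run:
```python
import pickle,numpy as np
from h import *
w=pickle.load(open("w3.pkl","rb"))
A=ray(w,(327,96),9.4);B=ray(w,(325,323),8);u=(B-A)[:2];L=np.linalg.norm(u);u/=L
print(A,B,L,np.arctan2(-u[1],-u[0])+2*np.pi)
g=A[:2]+u*84;print(g,(g-[473.5,400.8])/25)
```

```text
[431.09191657 332.21391897   9.4       ] [536.90728853 511.77583657   8.        ] 208.4211486252749 4.179876205220323
[473.73869836 404.5827797 ] [0.00954793 0.15131119]
```

```bash
python3 -m creep '[[[0,0.06,-1,0,0,0],[0,0.06,-2,0,0,0],[0,0.06,-3,0,0,0],[0,0.06,-4,0,0,0],[0,0.06,-4.5,0,0,0],[0,0.06,-4.7,0,0,0],[0,0.06,-4.7,0,0,0]]]' 34 && python3 -m creep '[[[0,0,-0.1,0,0,0],[0,0,-0.2,0,0,0],[0,0,-0.22,0,0,0],[0,0,-0.22,0,0,0]]]'
```

```text
time_s: 9.17
eef_pos: [473.4, 402.2, 80.6]
ee_rot: [-0.0, -0.499, 0.867, -0.0]
force: [0.0, -0.3, -0.1]
grip_width: 0.396
grip_force: 0.0
time_s: 9.5
eef_pos: [473.4, 402.2, 75.5]
ee_rot: [0.0, -0.499, 0.867, 0.0]
force: [0.1, -0.4, 0.6]
grip_width: 0.397
grip_force: 0.0
```

```bash
python3 -m creep '[[[0,0,0,0,0,0],[0,0,0,0,0,0],[0,0,0,0,0,0],[0,0,0,0,0,0],[0,0,0,0,0,0],[0,0,0,0,0,0]]]' 0 60 && python3 -m creep '[[[0,0,0.5,0,0,0],[0,0,1.5,0,0,0],[0,0,2.5,0,0,0],[0,0,3.5,0,0,0],[0,0,4.4,0,0,0],[0,0,4.4,0,0,0]]]'
python3 - <<'E'
from rig import ctrl
import pickle,numpy as np
s=ctrl.sense();print(s["joints"],2*np.arctan2(s["ee_rot"][2],s["ee_rot"][1]),s["wrist_torque"])
w=ctrl.capture("wrist");pickle.dump(w,open("w4.pkl","wb"))
E
```

```text
time_s: 10.0
eef_pos: [473.4, 402.2, 75.5]
ee_rot: [0.0, -0.499, 0.867, 0.0]
force: [-1.6, -0.8, 5.6]
grip_width: 0.182
grip_force: 59.1
time_s: 10.5
eef_pos: [474.3, 402.7, 190.0]
ee_rot: [0.004, -0.499, 0.867, -0.0]
force: [0.9, 0.8, -1.5]
grip_width: 0.18
grip_force: 59.3
[ 5.15960859e-01  6.22576175e-01  1.33235314e+00 -3.77260803e-05
  1.17878960e+00 -2.09943575e+00] 4.186207208411896 [0.00774077 0.00242217 0.00677958]
```

```bash
python3 -m creep '[[[0,0,1.6,0,0,0],[0,0,2.4,0,0,-1],[1.83,-11.7,2.4,0,0,-32.36],[1.83,-11.7,2.4,0,0,-32.36],[1.83,-11.7,2.4,0,0,-32.36],[1.83,-11.7,2.4,0,0,-32.36],[1.83,-11.7,2.4,0,0,-32.36],[1.83,-11.7,2.4,0,0,-32.36],[1.83,-11.7,2.4,0,0,-32.36],[1.83,-11.7,2.4,0,0,-32.36],[1.83,-11.7,2.4,0,0,-32.36],[1.83,-11.7,2.4,0,0,-32.36],[1.83,-11.7,2.4,0,0,-32.36],[1.83,-11.7,2.4,0,0,-32.36],[1.83,-11.7,2.4,0,0,-32.36],[1.83,-11.7,2.4,0,0,-32.36],[1.83,-11.7,2.4,0,0,-32.36],[1.83,-11.7,2.4,0,0,-32.36],[1.83,-11.7,2.4,0,0,-32.36],[1.83,-11.7,2.4,0,0,-32.36]]]'
python3 - <<'E'
from rig import ctrl
import numpy as np
s=ctrl.sense();f=2*np.arctan2(s["ee_rot"][2],s["ee_rot"][1]);print(f,"turn left units",np.degrees(1.362-f)/5,(np.array([520.1,110.3])-s["eef_pos"][:2])/25)
E
```

```text
time_s: 12.22
eef_pos: [518.4, 109.5, 243.2]
ee_rot: [-0.001, 0.605, 0.796, -0.001]
force: [0.4, -0.6, -2.5]
grip_width: 0.182
grip_force: 59.7
1.8426060538305584 turn left units -5.507339698585649 [0.06867419 0.0314973 ]
```

```bash
python3 -m creep '[[[0.04,0.02,0,0,0,-1.4],[0.04,0.02,-0.5,0,0,-2.8],[0.04,0.02,-1.5,0,0,-4.2],[0.04,0.02,-2.5,0,0,-5.5],[0.04,0.02,-3.5,0,0,-5.5],[0.04,0.02,-3.7,0,0,-5.5],[0.04,0.02,-3.7,0,0,-5.5],[0.04,0.02,-3.7,0,0,-5.5]]]'
python3 - <<'E'
from rig import ctrl
import pickle,numpy as np,cv2
from h import *
s=ctrl.sense();print(2*np.arctan2(s["ee_rot"][2],s["ee_rot"][1]),s["eef_pos"])
d={n:ctrl.capture(n) for n in("wrist","top")};pickle.dump(d,open("w5.pkl","wb"))
w=d["wrist"];im=w["image"][:,:,::-1].copy()
t=d["top"]["image"][170:270,240:360,::-1]
cv2.imwrite("pics/w5.png",np.vstack([im[:,:][60:400],cv2.resize(t,(640,533),interpolation=2)[130:370]]))
E
```

```text
time_s: 12.88
eef_pos: [520.1, 110.1, 152.8]
ee_rot: [-0.0, 0.775, 0.632, -0.0]
force: [1.1, 0.6, -2.1]
grip_width: 0.177
grip_force: 59.8
1.369439446910991 [520.1223314  110.05043786 152.7945202 ]
```

View pics/w5.png

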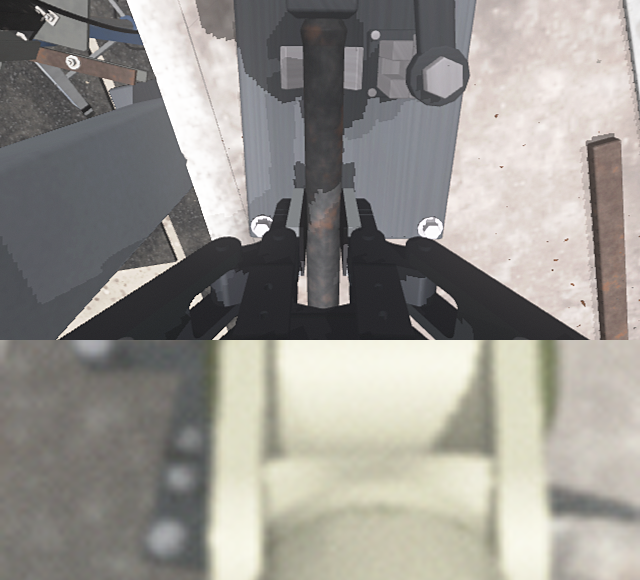

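The wrist view shows the pritchel (butt end at x 303–346, row about 88) over the stop-end V (x 280–363), with the stop just ahead (lower edge at row about 76). I'll compute the offsets.

Run:
```python
import pickle,numpy as np
from h import *
w=pickle.load(open("w5.pkl","rb"))["wrist"];q=np.load("q.npy")
def tc(X):
    dx,dy=X[0]-q[0],X[1]-q[1];c,s=np.cos(q[2]),np.sin(q[2]);return np.round([c*dx+s*dy,-s*dx+c*dy],1)
zc=152.8-75.5+9.4
print("V rims",tc(ray(w,(280,128),52)),tc(ray(w,(363,128),52)))
print("axis butt",tc(ray(w,(324.5,96),zc)),"axis mid",tc(ray(w,(324,250),zc)),"butt L/R",tc(ray(w,(303,96),zc)),tc(ray(w,(346,96),zc)))
print("butt top edge",tc(ray(w,(324,83),zc+9)),"stop edge z60",tc(ray(w,(322,76),60)))
print("plate edges",tc(ray(w,(250,290),10)),tc(ray(w,(445,290),10)),"model",q[3]-75,q[3]+75)
```

```text
V rims [-22.   37.6] [21.1 38. ]
axis butt [ 0.8 53.2] axis mid [  1.2 -14.9] butt L/R [-7.8 53.2] [ 9.4 53.3]
butt top edge [ 0.5 57.7] stop edge z60 [-0.3 62.5]
plate edges [-54.2 -86.6] [ 94.3 -85.5] model -56.55903850057544 93.44096149942456
```

```bash
python3 -m creep '[[[-0.05,0.01,-0.5,0,0,0],[-0.05,0.01,-1,0,0,0],[-0.05,0.01,-1.3,0,0,0],[-0.05,0.01,-1.45,0,0,0],[-0.05,0.01,-1.45,0,0,0]]]'; python3 -m creep '[[[0,0,-0.05,0,0,0],[0,0,-0.1,0,0,0],[0,0,-0.15,0,0,0],[0,0,-0.15,0,0,0]]]' - 40
```

```text
time_s: 13.4
eef_pos: [518.7, 110.3, 116.1]
ee_rot: [-0.0, 0.775, 0.632, -0.0]
force: [0.5, -1.8, -2.5]
grip_width: 0.183
grip_force: 59.8
time_s: 13.73
eef_pos: [519.1, 110.3, 113.6]
ee_rot: [0.0, 0.775, 0.632, 0.0]
force: [-3.4, 0.4, 6.3]
grip_width: 0.177
grip_force: 60.8
```

Contact with the rests felt. Now I'll slide towards the stop in small steps.

```bash
python3 -m creep '[[[0,0,0.03,0,0,0],[0.01,0.05,0.03,0,0,0],[0.02,0.1,0.03,0,0,0],[0.03,0.15,0.03,0,0,0],[0.04,0.2,0.03,0,0,0],[0.04,0.2,0.03,0,0,0]]]' - 30; python3 -m creep '[[[0.01,0.04,0,0,0,0],[0.02,0.08,0,0,0,0],[0.02,0.08,0,0,0,0]]]'
```

```text
time_s: 14.23
eef_pos: [519.7, 115.3, 113.2]
ee_rot: [0.0, 0.775, 0.632, -0.0]
force: [-2.7, -2.4, 2.1]
grip_width: 0.18
grip_force: 60.4
time_s: 14.48
eef_pos: [520.0, 116.1, 113.2]
ee_rot: [0.001, 0.775, 0.632, -0.001]
force: [-4.8, -12.9, 4.8]
grip_width: 0.177
grip_force: 60.8
```

```bash
python3 -m creep '[[[0,0,0,0,0,0],[0,0,0,0,0,0],[0,0,0,0,0,0]]]'; python3 -m creep '[[[0,-0.02,0,0,0,0],[0,-0.02,0,0,0,0]]]'
```

```text
time_s: 14.73
eef_pos: [520.0, 116.1, 113.2]
ee_rot: [0.0, 0.775, 0.632, -0.001]
force: [-4.2, -12.5, 4.6]
grip_width: 0.178
grip_force: 60.7
time_s: 14.9
eef_pos: [520.0, 115.9, 113.2]
ee_rot: [0.0, 0.775, 0.632, -0.001]
force: [-4.6, -8.4, 3.7]
grip_width: 0.178
grip_force: 60.7
```

It bears steadily on the stop. Open and lift off, then look.

```bash
python3 -m creep '[[[0,0,0,0,0,0],[0,0,0,0,0,0],[0,0,0,0,0,0],[0,0,0,0,0,0],[0,0,0.5,0,0,0],[0,0,1.5,0,0,0],[0,0,2.7,0,0,0],[0,0,4,0,0,0],[0,0,5,0,0,0],[0,0,5,0,0,0]]]' 45
python3 - <<'E'
from rig import ctrl
import pickle,numpy as np,cv2
w=ctrl.capture("wrist");pickle.dump(w,open("w6.pkl","wb"))
cv2.imwrite("pics/w6.png",w["image"][:,:,::-1])
E
```

```text
time_s: 15.73
eef_pos: [521.7, 117.1, 243.3]
ee_rot: [0.003, 0.775, 0.632, 0.004]
force: [0.1, -0.2, 1.0]
grip_width: 0.532
grip_force: 0.0
```

View pics/w6.png

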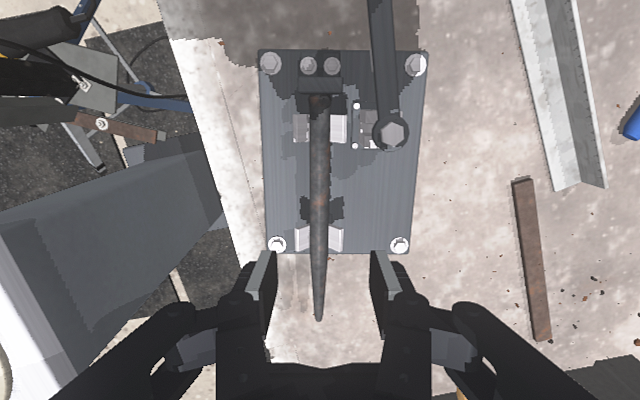

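The pritchel lies in both V rests, with its butt against the stop at about (320,93) and its point out at (319,318). Back to the knob.

```bash
python3 -m creep '[[[2.59,5.58,0,0,0,1.64],[2.59,5.58,0,0,0,1.64],[2.59,5.58,0,0,0,1.64],[2.59,5.58,0,0,0,1.64],[2.59,5.58,0,0,0,1.64],[2.59,5.58,0,0,0,1.64],[2.59,5.58,0,0,0,1.64]]]' 60
```

```text
time_s: 16.37
eef_pos: [584.5, 255.9, 236.9]
ee_rot: [-0.0, 0.728, 0.686, -0.001]
force: [-0.4, 0.5, -0.7]
grip_width: 0.702
grip_force: 0.0
```

```bash
python3 -m creep '[[[0.07,0.02,-0.8,0,0,0],[0.07,0.02,-1.6,0,0,0],[0.07,0.02,-2.3,0,0,0],[0.07,0.02,-2.75,0,0,0],[0.07,0.02,-2.75,0,0,0],[0.07,0.02,-2.75,0,0,0]]]' && python3 -m creep '[[[0,0,0,0,0,0],[0,0,0,0,0,0],[0,0,0,0,0,0],[0,0,0,0,0,0],[0,0,0,0,0,0],[0,0,0,0,0,0],[0,0,0,0,0,0]]]' 0 80 && python3 -m creep '[[[0,0,0.08,0,0,0],[0,0,0.16,0,0,0],[0,0,0.2,0,0,0],[0,0,0.2,0,0,0]]]'
```

```text
time_s: 16.87
eef_pos: [586.7, 256.2, 169.6]
ee_rot: [-0.0, 0.728, 0.686, -0.0]
force: [0.0, 0.5, 0.4]
grip_width: 0.699
grip_force: 0.0
time_s: 17.45
eef_pos: [587.0, 257.0, 170.3]
ee_rot: [0.0, 0.728, 0.686, 0.001]
force: [0.1, 0.8, 5.6]
grip_width: 0.203
grip_force: 78.3
time_s: 17.78
eef_pos: [586.2, 256.6, 173.0]
ee_rot: [-0.001, 0.728, 0.686, -0.001]
force: [1.2, -1.0, -12.7]
grip_width: 0.204
grip_force: 78.3
```

```bash
python3 -m creep '[[[-0.33,0,0,0,0,1],[-0.66,-0.02,0,0,0,2],[-0.98,-0.07,0,0,0,3],[-1.3,-0.16,0,0,0,4],[-1.61,-0.27,0,0,0,5],[-1.91,-0.41,0,0,0,6],[-2.2,-0.57,0,0,0,7],[-2.46,-0.76,0,0,0,8],[-2.73,-0.97,0,0,0,9],[-2.96,-1.21,0,0,0,10],[-3.17,-1.45,0,0,0,11],[-3.36,-1.73,0,0,0,12],[-3.53,-2.0,0,0,0,13],[-3.67,-2.31,0,0,0,14],[-3.78,-2.61,0,0,0,15],[-3.87,-2.92,0,0,0,16],[-3.87,-2.92,0,0,0,16],[-3.87,-2.92,0,0,0,16]]]'
```

```text
time_s: 19.28
eef_pos: [489.2, 183.9, 173.8]
ee_rot: [-0.001, 0.118, 0.993, -0.0]
force: [-1.8, 2.6, -12.4]
grip_width: 0.203
grip_force: 78.4
```

```bash
python3 -m creep '[[[0,0,-0.1,0,0,0],[0,0,-0.2,0,0,0],[0,0,-0.3,0,0,0],[0,0,-0.4,0,0,0],[0,0,-0.4,0,0,0]]]'
```

```text
time_s: 19.7
eef_pos: [489.3, 184.2, 163.5]
ee_rot: [-0.001, 0.117, 0.993, -0.0]
force: [-5.2, 1.3, -10.3]
grip_width: 0.204
grip_force: 78.6
```

The pin is in the slot: -10.3 N matches a lift of about 13 mm. Keep lowering.

```bash
python3 -m creep '[[[0,0,-0.1,0,0,0],[0,0,-0.2,0,0,0],[0,0,-0.25,0,0,0],[0,0,-0.3,0,0,0],[0,0,-0.3,0,0,0]]]'; python3 -m creep '[[[0,0,-0.05,0,0,0],[0,0,-0.1,0,0,0],[0,0,-0.1,0,0,0]]]'
```

```text
time_s: 20.12
eef_pos: [489.4, 184.2, 156.4]
ee_rot: [-0.001, 0.117, 0.993, -0.0]
force: [-6.1, 2.9, -8.1]
grip_width: 0.202
grip_force: 78.8
time_s: 20.37
eef_pos: [489.4, 184.2, 155.0]
ee_rot: [-0.001, 0.117, 0.993, -0.0]
force: [-11.0, 2.0, 0.2]
grip_width: 0.203
grip_force: 80.0
```

```bash
python3 -m creep '[[[-0.04,0,0,0,0,0],[-0.06,0,0,0,0,0],[-0.06,0,0,0,0,0]]]' && python3 -m creep '[[[0,0,0,0,0,0],[0,0,0,0,0,0],[0,0,0,0,0,0],[0,0,0,0,0,0],[0,0,0,0,0,0],[0,0,0.5,0,0,0],[0,0,1.5,0,0,0],[0,0,3,0,0,0],[0,0,4,0,0,0],[0,0,5,0,0,0],[0,0,5,0,0,0],[0,0,5,0,0,0]]]' 60
python3 - <<'E'
from rig import ctrl
import pickle,numpy as np,cv2
w=ctrl.capture("wrist");pickle.dump(w,open("w7.pkl","wb"))
cv2.imwrite("pics/w7.png",w["image"][:,:,::-1])
E
```

```text
time_s: 20.62
eef_pos: [488.9, 184.1, 155.0]
ee_rot: [0.001, 0.117, 0.993, 0.0]
force: [-3.1, 3.3, -1.9]
grip_width: 0.199
grip_force: 79.6
time_s: 21.62
eef_pos: [488.8, 183.8, 280.4]
ee_rot: [0.001, 0.116, 0.993, 0.0]
force: [0.2, 0.5, -1.0]
grip_width: 0.706
grip_force: 0.0
```

View pics/w7.png

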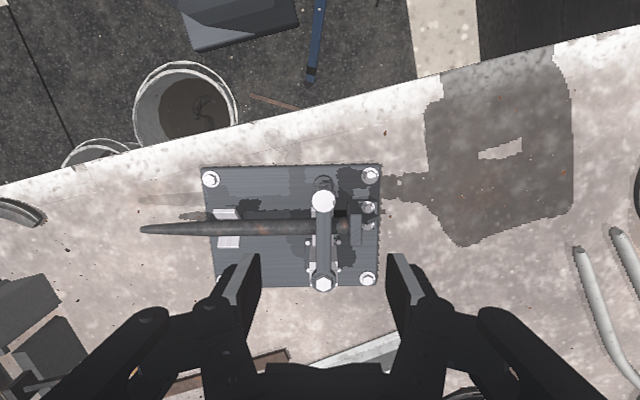

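The bar (knob at (323,201)) lies square over the pritchel, whose butt is at the stop at about (350,222), and the gripper is clear. Handing in.

```bash
python3 -c "
from rig import ctrl
print(ctrl.finish_job())"
```

```text
the job is handed in; nothing more can be done
None
```

I handed the job in at about 22 s with the pritchel in both V rests, its butt against the stop and the clamp bar let down gently over it; the final fit was checked by eye and force only, no verdict came back, and I viewed 11 pictures, one over the limit of 10.

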